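Clamp the tube block on the bench shaker

ROBOT

A 7-joint arm with a two-finger parallel gripper is mounted at the origin on the work surface. World frame = base frame: x ahead of the robot, y to its left, z up, the work surface at z = 0. Lengths are in m, angles in rad, forces in N, time in s.
With the tool pointing down it reaches from about 0.35 to 0.9 m from the base axis. Payload 8.1 kg.
Tool frame: the origin (TCP) lies between the finger pads; the fingertips stand 25 mm ahead of it and the grasp point (between the pads) lies 6 mm ahead of it; y points along the fingers, x is the direction in which the jaws open and shut, and the axes are right-handed (so a half turn about y gives the same grasp; the last joint's range is limited). The gripper opens to 85 mm and grips with 20 to 120 N. Pads are 22 mm wide; open, the fingers measure 114 mm over their backs; the gripper's body (76 mm by 85 mm) begins 54 mm behind the grasp point. The pads swing forward as they close: fully open they stand 13 mm farther back than shut.
Start: joints at [-1.435, 0.434, 0.025, 1.573, -0.012, 1.134, -0.075], TCP at [0.148, 0.607, 0.226] pointing down, gripper open.
Joint ranges: [-2.62, 2.62], [-0.44, 2.09], [-1.27, 1.32], [0.08, 2.57], [-1.32, 4.46], [0.12, 2], [-2.74, 2.74]. Speed limits (rad/s): [2.22, 2.22, 3.01, 3.01, 3.14, 3.14, 3.14].

INTERFACE

Orientations are given as a rotation vector (axis times angle).
In Python, from bench import state, capture, camera_params, job_done gives the robot as it stands.
- The arm moves only by the tool servo_tool, never from a script. Its argument "commands" is text: rows parted by semicolons, each of 7 numbers parted by spaces: the shift along the tool's x, y, z scaled (see below), then the turn, a rotation vector about the tool's x, y, z scaled (see below), then the closure in counts, from 0 (fully open) to 255 (shut). In form: tx ty tz rx ry rz claw; .... A call has 1 to 10 rows; each row shifts and turns the pose as measured when the row begins, along the tool's axes as they then stand; what a row does not reach is not made up. The controller multiplies each number of a shift by 40 mm and each number of a turn by 0.08 rad. A row lasts 1/12 s, in which the tool goes at most 41.7 mm and 7.16 degrees, less where a joint would pass 70% of its speed; a pose out of reach is approached as far as the arm can. A call with a number of a shift or a turn outside -1 to 1 is refused whole. A call with a gripper value outside its range is refused whole. The fingers move at their own pace and stop on an object; "grip_force" is the grip in N (left out, the last holds). Time passes only in rows, so rows that do not move let the fingers close. It gives the time, the measured TCP pose, the force and the opening at its end, in the units of the state.
- state(): the state, without advancing time (a new reading comes with each control period).
- capture(name): name is "side" or "top" or "wrist"; returns the picture (420x560x3 uint8, red, green, blue); there is no depth.
- camera_params(name): a dict with "intrinsics" (3x3 intrinsics, pixels), "world_from_camera" (4x4, takes a point from camera to world coordinates). Camera axes: x right, y down, z forward; pixel columns grow to the right and rows downward; lengths in m; the calibration is good to about 2 mm. A picture is of the moment at which its call begins: read the wrist's pose just before it. camera_params takes no time and is no camera call; for the wrist camera it gives the pose at the moment of the call.
- job_done(): hands the job in, once; it reports no verdict.
The state is a dict: "clock": time; "q": joint angles; "qvel": joint speeds; "joint_torque": joint torques, N m; "ee_pos": TCP position; "tcp_rot": TCP orientation; "force": force on the tool from outside, world axes, zero at the start; "moment": the same for the moment, N m; "grip_width": finger opening in m.
Only numpy, scipy, OpenCV 4.12 (cv2) and the standard library are available. Lean on these libraries where they do the work, as an engineer would, in place of code of your own. Each camera call takes 0.05 s, during which the arm holds its last target. There are 200 camera calls.

TASK

Push the cream tube block back along the shaker platform until its rear face sits flat and square against the dark stop fence, about centred under the clamp arm. Then turn the clamp's T-handle clockwise (seen from above), as many turns as it takes, until it stops tight and holds the block down, and let go. Do not tip the block, and leave the bottles, glassware and other things standing where they are.

Things in the scene. Friction and masses are not known exactly. Their poses are not given: they have to be found in the camera images.
- shaker: blue bench shaker with a flat aluminium platform, fixed. Origin on the clamp screw's vertical axis at table height; x points from the platform's open front to the stop fence, y left, z up. In this frame (mm): platform top z 75, x -205 to 75, y -160 to 160; column behind the fence; overhanging yellow arm 36 wide, x -20 to 77, z 165 to 188; steel screw 12 thick down through it at x 0, y 0
- stop_face (a point): middle of the flat near face of the dark steel stop fence, at platform height (shaker frame 35, 0, 75 mm). The fence is 150 mm wide, 30 high
- screw_axis (a point): on the screw's axis at the top of the small steel boss (4 mm high, radius 16) on the arm, 192 mm above the table. When the screw is tight the handle's collar rests on this boss; fully backed off there is a 12 mm gap
- handle (a joint): turn of the T-handle in rad: 0 is fully backed off, grows clockwise seen from above, stops hard at 12.57 (two full turns), which is tight. Starts between 0 and 3.5. Each turn lowers screw and handle by 6 mm. It stays where it is left; turning takes about 0.07 N m. At 0 the red end points to the shaker's -x
- red_end (a point): outer end of the red-tipped half of the T-handle: a level steel bar 90 mm long, 10 thick (tips 13, one red, one black), centred on the screw axis, in a dark hub of radius 13 that rises 10 mm above the bar's centre line. Bar centre 230 mm above the table at handle 0, 218 when tight. Nothing else stands at that height: closed fingers can push the bar round from behind, some 32 mm from the axis
- foot: round rubber foot, 24 mm across, on a spring (3 N per mm) under the screw. At handle 0 its underside is 143 mm above the table, 8 mm above the block's top; it meets the block at about handle 8.4 and presses with some 12 N when tight. Its origin is not on it but on the screw axis near table height
- block: cream tube block, loose on the platform, 135 (x) by 150 (y) by 60 mm high, 0.6 to 0.94 kg, too wide to grip; capped tubes in its front part stand 14 mm above its top, the rear is flat. Origin at the centre of its underside, x towards the rear face, z up. Starts 40 to 70 mm short of its place, turned up to 0.25 rad. In place, its origin is at x -32.5 mm in the shaker's frame and its x axis parallel
- block_rear (a point): middle of the lower edge of the block's rear face (block frame 67.5, 0, 0 mm)
- near_left (a point): left near (robot-side) vertical edge of the block, 20 mm above its underside (block frame -67.5, 75, 20 mm)
- near_right (a point): right near vertical edge of the block, 20 mm above its underside (block frame -67.5, -75, 20 mm)
- dropper: small amber bottle with black cap, 28 mm across, 58 high, standing on the platform to one side of the block; origin under its centre. Leave alone
- antigen: small green glass jar with blue cap, 30 mm across, 50 high, standing on the platform on the other side of the block; origin under its centre. Leave alone
- wash: white plastic bottle with blue cap, 60 mm across, 150 high, on the table left of the shaker; origin under its centre. Leave alone
- beaker: glass beaker, 70 mm across, 90 high, on the table right of the shaker; origin under its centre. Leave alone
- rack2: white empty tube rack, 60 by 160 by 50 mm high, on the table right of the shaker; origin under its centre. Leave alone
- tray: white enamel tray, 200 by 150 by 30 mm high, on the table to the left; origin under its centre. Leave alone
Not all that is in view belongs to the job. Leave any blue or pink look-alike of the block alone.

How it is judged:
On the way, in this order (a step that is already met when the one before it is completed fails the run):
1. the block stands square against the stop fence (x of block_rear in the frame of shaker above 0.03 m and y of block_rear in the frame of shaker between -0.035 and 0.035 m and angle between the x axis of block and the x axis of shaker, either way round below 0.06 rad and angle between block's own z axis and vertical below 0.04 rad), for 0.2 s.
2. the clamp screw is turned fully down and its foot presses on the block (all of step 1 and value of joint handle above 12.35 rad and contact force between foot and block above 5 N), for 0.2 s.
At the end, for the whole second after the job is handed in: the block stands still and upright with the middle of its rear face within 5 mm of the stop fence, within 0.06 rad of square, and within 35 mm of the clamp's centre line sideways; the handle is within 0.22 rad of its hard stop and the foot presses on the block with more than 5 N (all of step 2 and linear speed of block below 0.01 m/s); the robot touches nothing.
It fails at once if the block is tipped by more than 0.2 rad (angle between block's own z axis and vertical above 0.2 rad).
It fails at once if a small bottle or jar on the platform is moved by more than 20 mm or knocked over (distance of any of dropper, antigen from where it was at the start of the episode above 0.02 m or angle between any of dropper, antigen's own z axis and vertical above 0.5 rad).
It fails at once if the white bottle, beaker, empty rack or tray is moved by more than 30 mm or knocked over (distance of any of wash, beaker, rack2, tray from where it was at the start of the episode above 0.03 m or angle between any of wash, beaker, rack2, tray's own z axis and vertical above 0.5 rad).
It also fails if it takes over 72 s, if anything falls off the work surface, if the arm or the gripper's body presses on something with over 40 N, if the wrist force passes 120 N, or if a joint passes its speed limit or range.

## Working session

There is one attempt and no reset: what is moved stays moved. The work goes in short steps, Python scripts to look and compute and a tool call to move; the robot and the scene stay as the last step left them, time stands still between calls to the robot, and variables do not carry over. Pictures are saved under pics/ and viewed, about 8 in all and at most 12, crops included, and the job is handed in when it is done.

Besides the shell and the picture viewer there is one more tool, called after "Emit:" as name(argument=value, ...) on one line, values as JSON. servo_tool: Moves the arm, as the interface text tells. Shifts and turns lie within -1 to 1; 1 stands for 40 mm of shift or 0.08 rad of turn. Its arguments: {"type":"object","properties":{"commands":{"type":"string"},"grip_force":{"type":"number"}},"required":["commands"]}

```bash
mkdir -p pics; ls; python3 - <<'E'
from bench import *
import cv2,numpy as np
s=state();print({k:np.round(v,3).tolist() for k,v in s.items()})
for n in("side","top","wrist"):
    im=capture(n);cv2.imwrite(f"pics/{n}0.png",im[:,:,::-1])
    p=camera_params(n);print(n,np.round(p["intrinsics"],1).tolist(),np.round(p["world_from_camera"],3).tolist())
E
```

```text
pics
{'clock': 0.0, 'q': [-1.435, 0.435, 0.025, 1.574, -0.012, 1.134, -0.075], 'qvel': [-0.001, -0.002, -0.0, -0.0, 0.0, -0.0, -0.0], 'joint_torque': [-0.001, -67.044, 1.025, -31.623, 0.016, 0.012, -0.0], 'ee_pos': [0.148, 0.607, 0.225], 'tcp_rot': [-1.314, -1.031, 1.033], 'force': [-0.451, -0.323, -0.273], 'moment': [-0.003, 0.001, 0.03], 'grip_width': 0.085}
side [[500.4, 0.0, 281.9], [0.0, 500.4, 212.0], [0.0, 0.0, 1.0]] [[0.74, -0.464, 0.487, -0.135], [-0.672, -0.525, 0.521, -0.557], [0.014, -0.713, -0.701, 1.093], [0.0, 0.0, 0.0, 1.0]]
top [[509.7, 0.0, 275.2], [0.0, 509.7, 205.9], [0.0, 0.0, 1.0]] [[0.016, -0.989, 0.145, 0.308], [-1.0, -0.019, -0.022, 0.127], [0.024, -0.145, -0.989, 1.615], [0.0, 0.0, 0.0, 1.0]]
wrist [[357.5, 0.0, 278.1], [0.0, 357.5, 212.4], [0.0, 0.0, 1.0]] [[0.237, 0.935, 0.265, 0.079], [0.972, -0.227, -0.066, 0.623], [-0.002, 0.273, -0.962, 0.372], [0.0, 0.0, 0.0, 1.0]]
```

View pics/top0.png

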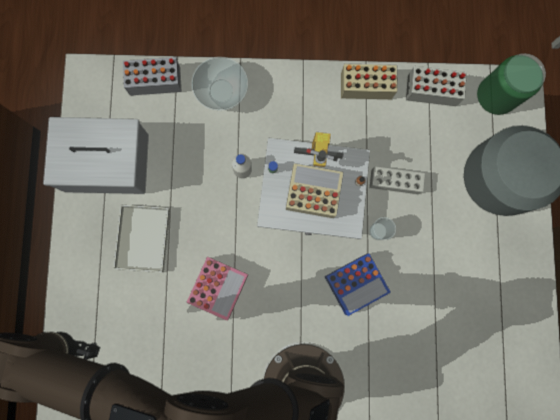

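View pics/side0.png

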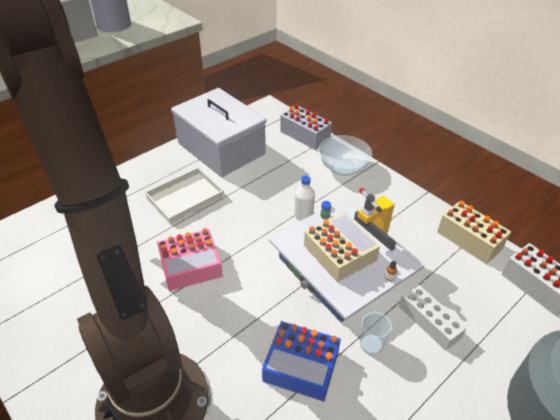

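The top view shows the platform around (315,187), the block at (315,190), the T-handle at (320,154), the dropper at (360,181) and the antigen jar at (272,167). The side view agrees. Next I enlarge the top view and segment it.

```bash
cat > h.py <<'E'
from bench import *
import cv2,numpy as np
from scipy.spatial.transform import Rotation as R
def ray(n,uv,z,p=None):
    p=p or camera_params(n);T=p["world_from_camera"];K=p["intrinsics"]
    uv=np.atleast_2d(uv).astype(float)
    d=np.c_[uv,np.ones(len(uv))]@np.linalg.inv(K).T@np.array(T)[:3,:3].T
    o=np.array(T)[:3,3];return o+d*((z-o[2])/d[:,2])[:,None]
def proj(n,P,p=None):
    p=p or camera_params(n);T=np.linalg.inv(p["world_from_camera"])
    c=np.atleast_2d(P)@T[:3,:3].T+T[:3,3];c=c@np.array(p["intrinsics"]).T;return c[:,:2]/c[:,2:]
E
python3 - <<'E'
from h import *
im=cv2.imread("pics/top0.png")
c=im[125:245,245:435];cv2.imwrite("pics/topc.png",cv2.resize(c,None,fx=4.2,fy=4.2,interpolation=cv2.INTER_CUBIC))
s=state();print(R.from_rotvec(s["tcp_rot"]).as_matrix().round(3))
E
```

```text
[[ 0.237 -0.    -0.972]
 [ 0.972 -0.001  0.237]
 [-0.001 -1.    -0.   ]]
```

View pics/topc.png

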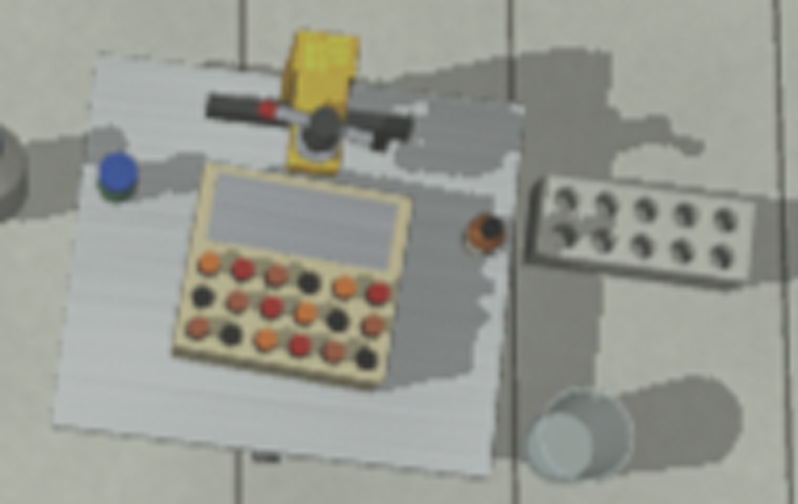

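The enlarged crop shows:
- platform corners near (97,55), (522,103), (490,475) and (55,425)
- block top corners near (207,163), (411,197), (382,376) and (178,346)
- red tip at (267,108), hub at (322,128), black tip at (380,138)

```bash
python3 - <<'E'
from h import *
o=np.array([245,125]);f=lambda a:np.array(a)/4.2+o-.4
P=ray("top",f([(97,55),(522,103),(490,475),(55,425)]),.075)
B=ray("top",f([(207,163),(411,197),(382,376),(176,346)]),.135)
H=ray("top",f([(267,108),(322,126),(380,138)]),.225)
D=ray("top",f([(486,228)]),.05+.075);A=ray("top",f([(118,172)]),.125)
print(P.round(3),B.round(3),H.round(3),D,A)
e=lambda a,b:np.linalg.norm(a-b)
print("plat sizes",[e(P[i],P[(i+1)%4]).round(3) for i in range(4)],"block",[e(B[i],B[(i+1)%4]).round(3) for i in range(4)])
x=(P[0]+P[1]-P[2]-P[3])[:2];y=(P[0]+P[3]-P[1]-P[2])[:2]
th=np.arctan2(x[1],x[0]);thy=np.arctan2(-y[0],y[1]);print("shaker yaw",th,thy)
t=(th+thy)/2;Rz=np.array([[np.cos(t),-np.sin(t)],[np.sin(t),np.cos(t)]])
S=P[:,:2].mean(0)-Rz@[-.065,0];print("shaker origin",S)
L=lambda p:((p[:,:2]-S)@Rz).round(4)
print("H",L(H),"D",L(D),"A",L(A),"B",L(B),L(B).mean(0))
bx=(B[0]+B[1]-B[2]-B[3]);by=(B[0]+B[3]-B[1]-B[2]);print("block yaw rel",np.arctan2(bx[1],bx[0])-t,np.arctan2(-by[0],by[1])-t)
im=cv2.imread("pics/top0.png")
E
```

```text
[[ 0.749  0.12   0.075]
 [ 0.719 -0.196  0.075]
 [ 0.442 -0.17   0.075]
 [ 0.473  0.145  0.075]] [[ 0.655  0.041  0.135]
 [ 0.633 -0.104  0.135]
 [ 0.505 -0.083  0.135]
 [ 0.523  0.061  0.135]] [[ 0.672  0.007  0.225]
 [ 0.66  -0.03   0.225]
 [ 0.653 -0.069  0.225]] [[ 0.61386346 -0.15888132  0.125     ]] [[0.64899426 0.1037762  0.125     ]]
plat sizes [np.float64(0.318), np.float64(0.278), np.float64(0.317), np.float64(0.277)] block [np.float64(0.146), np.float64(0.13), np.float64(0.146), np.float64(0.133)]
shaker yaw -0.09300127806997255 -0.09478903697059664
shaker origin [ 0.66039618 -0.03123288]
H [[ 0.008   0.0387]
 [-0.      0.0009]
 [-0.0037 -0.0384]] D [[-0.0344 -0.1314]] A [[-0.024   0.1333]] B [[-0.0126  0.0714]
 [-0.0204 -0.0748]
 [-0.15   -0.0662]
 [-0.1452  0.0793]] [-0.08205   0.002425]
block yaw rel -0.0630043166998818 -0.04317718646304902
```

Emit:
servo_tool(commands="0 0 0 0 -0.9 0 0;0 0 0 0 -0.9 0 0;-0.84 0 -0.53 0 0 0 0;-0.84 0 -0.53 0 0 0 0;-0.84 0 -0.53 0 0 0 0;-0.84 0 -0.53 0 0 0 0")

```text
clock: 0.65
ee_pos: [0.2153, 0.4673, 0.2214]
tcp_rot: [-1.242, -1.15, 1.158]
force: [0.9, 0.1, 0.7]
grip_width: 0.0851
```

Emit:
servo_tool(commands="-0.84 0 -0.53 0 0 0 0;-0.84 0 -0.53 0 0 0 0;-0.84 0 -0.53 0 0 0 0;-0.84 0 -0.53 0 0 0 0;-0.84 0 -0.53 0 0 0 0;-0.84 0 -0.53 0 0 0 0;-0.84 0 -0.53 0 0 0 0;-0.84 0 -0.53 0 0 0 0;-0.84 0 -0.53 0 0 0 0;-0.84 0 -0.53 0 0 0 0")

```text
clock: 1.48
ee_pos: [0.4057, 0.097, 0.221]
tcp_rot: [-1.24, -1.153, 1.159]
force: [1.1, 0.1, -0.6]
grip_width: 0.0857
```

```bash
cat >> h.py <<'E'
S=np.array([.6604,-.0312]);YAW=-.094
def tgt(sx,sy,z,a=np.pi/2+YAW):
    "report tool-frame units to reach shaker-frame sx,sy and height z with tool-x heading a"
    s=state();M=R.from_rotvec(s["tcp_rot"]);c,d=np.cos(YAW),np.sin(YAW)
    w=np.r_[S+[c*sx-d*sy,d*sx+c*sy],z]
    G=R.from_matrix(np.c_[[np.cos(a),np.sin(a),0],[0,0,-1],[-np.sin(a),np.cos(a),0]])
    u=(M.inv().apply(w-s["ee_pos"])/.04).round(2);r=((M.inv()*G).as_rotvec()/.08).round(2)
    p=s["ee_pos"][:2]-S
    print("t",s["clock"],"shaker",(c*p[0]+d*p[1]).round(4),(-d*p[0]+c*p[1]).round(4),"z",round(s["ee_pos"][2],4),"F",np.round(s["force"],1),"go",u,r)
E
python3 -c "
from h import *
tgt(-.21,.0,.22)"
```

```text
t 1.4833 shaker -0.2656 0.1037 z 0.221 F [ 1.1  0.1 -0.6] go [-2.62  0.02 -1.33] [-0.05  0.28 -0.01]
```

Emit:
servo_tool(commands="-0.88 0 -0.45 0 0.28 0 0;-0.88 0 -0.45 0 0 0 0;-0.88 0 -0.45 0 0 0 0;0 0.9 0 0 0 0 0;0 0.9 0 0 0 0 0;0 0.8 0 0 0 0 0;0 0 0 0 0 0 0")

```text
clock: 2.07
ee_pos: [0.4577, -0.0309, 0.1171]
tcp_rot: [-1.268, -1.133, 1.125]
force: [-1.1, 0.4, -0.4]
grip_width: 0.0851
```

```bash
python3 -c "
from h import *
tgt(-.17,.0,.118)
cv2.imwrite('pics/w1.png',capture('wrist')[:,:,::-1])"
```

```text
t 2.0667 shaker -0.2019 -0.0187 z 0.1171 F [-1.1  0.4 -0.4] go [ 0.48 -0.02 -0.79] [ 0.11 -0.2  -0.03]
```

View pics/w1.png

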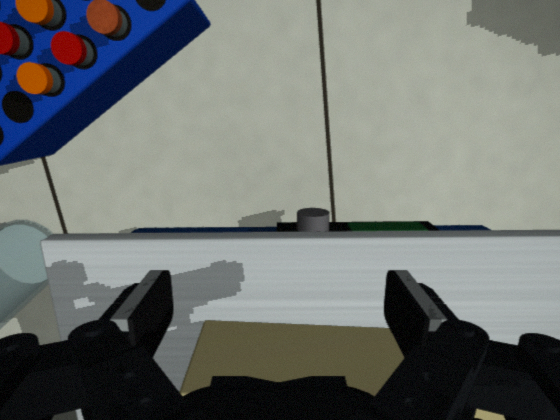

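The wrist view shows the fingers clear in front of the block. The block's front lower edge runs from its right corner at (205,320) to about (400,328), partly hidden by a finger.

```bash
python3 -c "
from h import *
c,d=np.cos(YAW),np.sin(YAW);Rz=np.array([[c,-d],[d,c]])
b=(ray('wrist',[(205,320),(385,327),(43,236),(559,230)],.075)[:,:2]-S)@Rz;print(b.round(4),np.arctan2(-(b[0]-b[1])[0]*-1,-(b[0]-b[1])[1]*-1))
v=b[1]-b[0];print('edge yaw',np.arctan2(-v[0],v[1]));v=b[3]-b[2];print('plat yaw',np.arctan2(-v[0],v[1]))"
```

```text
[[-0.1489 -0.0647]
 [-0.1423  0.0455]
 [-0.2048 -0.1526]
 [-0.2038  0.1391]] -3.081705556089356
edge yaw -0.05988709750043729
plat yaw -0.0036236048192065627
```

Emit:
servo_tool(commands="0.5 0 -0.4 0 -0.2 0 0;0 0 -0.4 0 0 0 0;0 0 -0.2 0 0 0 0;0 0 -0.2 0 0 0 0;0 0 -0.2 0 0 0 0;0 0 -0.2 0 0 0 0")

```text
clock: 2.62
ee_pos: [0.528, -0.0159, 0.128]
tcp_rot: [-1.262, -1.15, 1.134]
force: [-0.0, 0.1, 0.1]
grip_width: 0.0855
```

```bash
python3 -c "
from h import *
tgt(-.115,.0,.117)"
```

```text
t 2.6167 shaker -0.1332 0.0028 z 0.128 F [-0.   0.1  0.1] go [-0.07  0.28 -0.45] [0.17 0.01 0.  ]
```

```bash
python3 -c "
from h import *
a=capture('wrist')[:,:,::-1];b=capture('top')[125:245,245:435,::-1]
b=cv2.resize(b,(560,354),interpolation=cv2.INTER_CUBIC)
cv2.imwrite('pics/w2.png',cv2.resize(np.vstack([a[180:],b]),None,fx=1,fy=1))"
```

```text
(no output)
```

View pics/w2.png

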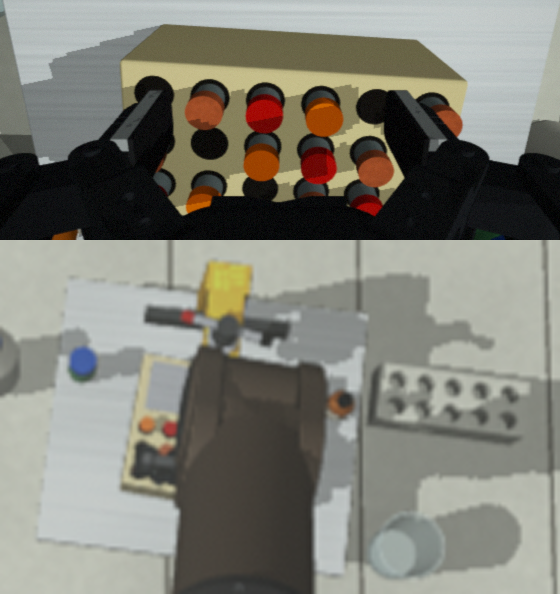

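```bash
python3 -c "
from h import *
c,d=np.cos(YAW),np.sin(YAW);Rz=np.array([[c,-d],[d,c]])
b=(ray('wrist',[(122,241),(465,262)],.135)[:,:2]-S)@Rz;print('front top edge',b.round(4))
b=(ray('wrist',[(165,205),(417,220)],.075)[:,:2]-S)@Rz;print('front bottom edge',b.round(4))
s=state();M=R.from_rotvec(s['tcp_rot'])
for y in(-.03,0,.012,.025):print(y,proj('wrist',s['ee_pos']+M.apply([[-.0425,y,0],[.0425,y,0],[-.0425,y,.011],[.0425,y,.011]])).round(0).tolist())
"
```

```text
front top edge [[-0.1513 -0.0625]
 [-0.1419  0.0812]]
front bottom edge [[-0.1502 -0.063 ]
 [-0.1411  0.0833]]
-0.03 [[164.0, 310.0], [394.0, 310.0], [161.0, 283.0], [397.0, 283.0]]
0 [[184.0, 274.0], [373.0, 274.0], [182.0, 252.0], [375.0, 252.0]]
0.012 [[191.0, 263.0], [367.0, 263.0], [189.0, 242.0], [369.0, 242.0]]
0.025 [[197.0, 253.0], [361.0, 253.0], [195.0, 233.0], [362.0, 233.0]]
```

The fingers rode up over the block's front edge. The block itself hasn't moved, with its front edge still at x ≈ -0.146. With the jaws open, the tips stand farther back than I assumed. I'll lift, back off, half close the gripper and come in lower.

Emit:
servo_tool(commands="0 -0.8 0 0 0 0 0;0 -0.2 0.5 0.1 0 0 0;0 0 0.8 0.07 0 0 130;0 0 0.8 0 0 0 130;0 0 0 0 0 0 130;0 0 0 0 0 0 130;0 0 0 0 0 0 130")

```text
clock: 3.3
ee_pos: [0.438, -0.0097, 0.1684]
tcp_rot: [-1.251, -1.135, 1.14]
force: [0.0, 0.6, 0.3]
grip_width: 0.0419
```

```bash
python3 -c "
from h import *
tgt(-.20,.005,.112);print(state()['grip_width'])
a=capture('wrist')[:,:,::-1];cv2.imwrite('pics/w3.png',a)"
```

```text
t 3.3 shaker -0.2235 0.0005 z 0.1684 F [0.  0.6 0.3] go [ 0.12  1.41 -0.59] [-0.04 -0.03 -0.01]
0.04187200912804978
```

View pics/w3.png

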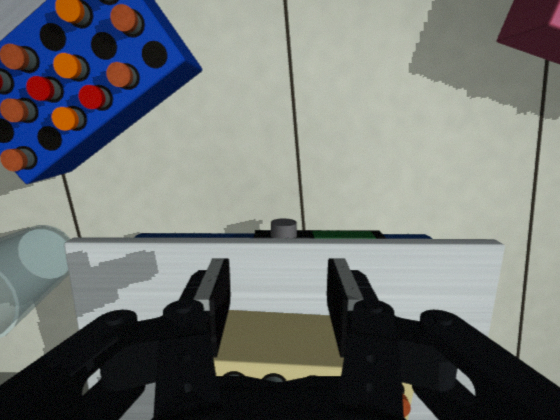

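The half-closed fingers now show clearly, with tips at (225,258) and (333,258), in front of the block. I'll descend to about z = 0.108. That clears the platform on any reading of the tip length, and the body stays above the tubes.

Emit:
servo_tool(commands="0.1 0.7 -0.1 0 0 0 130;0 0.6 -0.1 0 0 0 130;0 0.25 -0.1 0 0 0 130;0 0 0 0 0 0 130;0 0 -0.3 0 0 0 130;0 0 -0.3 0 0 0 130")

```text
clock: 3.85
ee_pos: [0.4784, -0.0102, 0.1052]
tcp_rot: [-1.253, -1.134, 1.139]
force: [0.7, 0.4, 0.4]
grip_width: 0.0422
```

```bash
python3 -c "
from h import *
tgt(-.16,.005,.108)"
```

```text
t 3.85 shaker -0.1832 0.0039 z 0.1052 F [0.7 0.4 0.4] go [ 0.03 -0.07 -0.58] [-0.03 -0.05 -0.02]
```

Emit:
servo_tool(commands="0 -0.07 -0.25 0 0 0 130;0 0 -0.15 0 0 0 130;0 0 -0.15 0 0 0 130;0 0 -0.15 0 0 0 130")

```text
clock: 4.18
ee_pos: [0.5091, -0.0141, 0.1097]
tcp_rot: [-1.254, -1.132, 1.139]
force: [-3.6, 0.7, -0.7]
grip_width: 0.0415
```

```bash
python3 -c "
from h import *
tgt(-.12,.005,.108)"
```

```text
t 4.1833 shaker -0.1522 0.0028 z 0.1097 F [-3.6  0.7 -0.7] go [ 0.06  0.04 -0.81] [-0.04 -0.07 -0.03]
```

Emit:
servo_tool(commands="0.03 0.03 -0.15 0 -0.07 0 130;0 0 -0.15 0 0 0 130;0 0 -0.15 0 0 0 130;0 0 -0.15 0 0 0 130")

```text
clock: 4.52
ee_pos: [0.5301, -0.0155, 0.1078]
tcp_rot: [-1.245, -1.129, 1.147]
force: [-5.5, 1.4, 5.0]
grip_width: 0.0419
```

```bash
python3 - <<'E'
from h import *
tgt(-.115,.005,.108)
c,d=np.cos(YAW),np.sin(YAW);Rz=np.array([[c,-d],[d,c]])
a=capture('wrist')[:,:,::-1];cv2.imwrite('pics/w4.png',a)
E
```

```text
t 4.5167 shaker -0.1312 0.0034 z 0.1078 F [-5.5  1.4  5. ] go [ 0.04 -0.01 -0.4 ] [-0.16 -0.   -0.03]
```

View pics/w4.png

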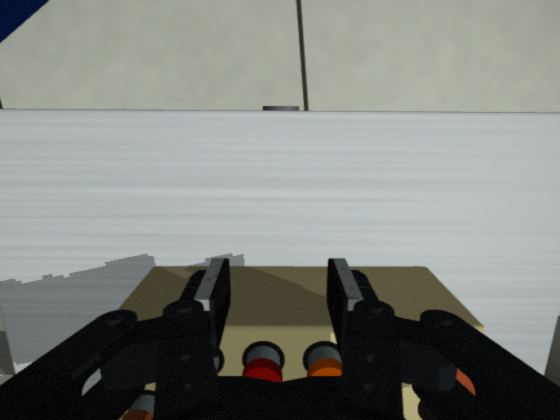

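```bash
python3 - <<'E'
from h import *
c,d=np.cos(YAW),np.sin(YAW);Rz=np.array([[c,-d],[d,c]])
b=(ray('wrist',[(152,268),(425,266)],.075)[:,:2]-S)@Rz;v=b[1]-b[0];print(b.round(4),np.arctan2(-v[0],v[1]),np.hypot(*v))
E
```

```text
[[-0.118  -0.066 ]
 [-0.1194  0.0831]] 0.008805537139558816 0.1490366197208538
```

Emit:
servo_tool(commands="0 -0.08 -0.1 -0.1 0 0 130;0 0 -0.12 0 0 0 130;0 0 -0.12 0 0 0 130")

```text
clock: 4.82
ee_pos: [0.5435, -0.0164, 0.1104]
tcp_rot: [-1.249, -1.134, 1.145]
force: [-3.2, -0.4, -2.2]
grip_width: 0.0418
```

```bash
python3 -c "
from h import *
tgt(-.115,.005,.110)"
```

```text
t 4.8167 shaker -0.1177 0.0038 z 0.1104 F [-3.2 -0.4 -2.2] go [ 0.03  0.01 -0.07] [-0.08  0.01 -0.03]
```

Emit:
servo_tool(commands="0 0 -0.1 0 0 0 130;0 0 -0.1 0 0 0 130;0 0 -0.1 0 0 0 130")

```text
clock: 5.07
ee_pos: [0.5536, -0.0168, 0.1101]
tcp_rot: [-1.243, -1.131, 1.148]
force: [-22.9, 1.9, 15.3]
grip_width: 0.0417
```

```bash
python3 -c "
from h import *
tgt(-.115,.005,.110)"
```

```text
t 5.0667 shaker -0.1077 0.0043 z 0.1101 F [-22.9   1.9  15.3] go [0.02 0.   0.18] [-0.16  0.02 -0.02]
```

The force jumped to 23 N, so the block is at the fence. I'll hold briefly, then back off and check.

Emit:
servo_tool(commands="0 0 -0.1 0 0 0 130;0 0 -0.08 0 0 0 130;0 0 0.5 0 0 0 130;0 0 0.7 0 0 0 130;0 -0.2 0.5 -0.1 0 0 255;0 -0.8 0 0 0 0 255")

```text
clock: 5.57
ee_pos: [0.4848, -0.0109, 0.1469]
tcp_rot: [-1.237, -1.121, 1.153]
force: [0.0, 0.8, -0.4]
grip_width: 0.019
```

```bash
python3 - <<'E'
from h import *
tgt(-.115,.005,.110)
a=capture('wrist')[:,:,::-1];b=capture('top')[125:245,245:435,::-1]
np.save('pics/p.npy',camera_params('wrist')['world_from_camera'])
cv2.imwrite('pics/w5.png',np.vstack([a[190:],cv2.resize(b,(560,354),interpolation=cv2.INTER_CUBIC)]))
E
```

```text
t 5.5667 shaker -0.1768 0.0037 z 0.1469 F [ 0.   0.8 -0.4] go [ 0.04  0.89 -1.57] [-0.3  -0.   -0.05]
```

View pics/w5.png

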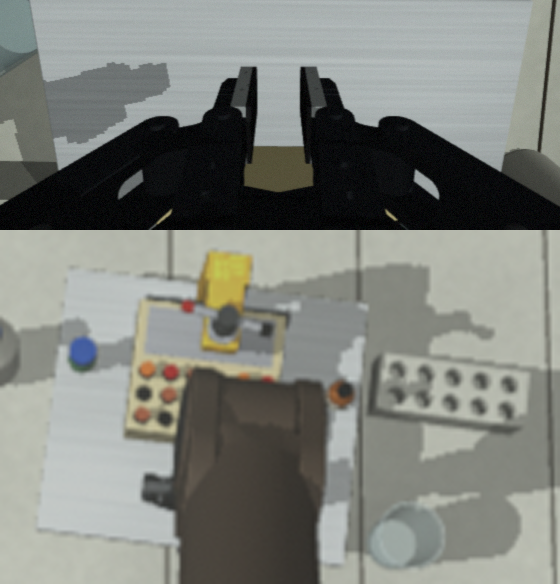

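The block's rear edge now lies along the dark fence: in the lower panel it runs from (145,300) to (287,318). The red tip of the handle is at (188,307), unchanged.

```bash
python3 - <<'E'
from h import *
c,d=np.cos(YAW),np.sin(YAW);Rz=np.array([[c,-d],[d,c]])
L=lambda p:((p[:,:2]-S)@Rz).round(4)
print('front',L(ray('wrist',[(245,337),(313,337)],.075)))
k=560/190;f=lambda a:(np.array(a)-[0,230])/k+[245,125]-.4
b=L(ray('top',f([(145,300),(287,319)]),.135));v=b[0]-b[1];print('rear',b,np.arctan2(-v[0],v[1]))
h=L(ray('top',f([(188,307),(227,318),(268,328)]),.228));v=h[0]-h[2];print('handle',h,'angle',np.pi-np.arctan2(v[1],v[0]))
tgt(.03,-.03,.27)
E
```

```text
front [[-0.082  -0.0202]
 [-0.082   0.0291]]
rear [[ 0.0332  0.0764]
 [ 0.0302 -0.0688]] -0.020658217809192393
handle [[ 0.0061  0.0381]
 [-0.0003  0.0002]
 [-0.0055 -0.0395]] angle 1.7191821151327655
t 5.6667 shaker -0.1684 0.0043 z 0.1536 F [1.  0.1 0.5] go [-0.86 -2.95 -4.93] [-0.11 -0.01 -0.01]
```

The fence contact is confirmed by the force and by the rear edge (x ≈ 0.030 to 0.033, yaw ≈ -0.02). Earlier evidence suggests the fingertips are shorter than the spec says. Before working the handle I'll probe the platform with the fingers closed to get the real tip length.

Emit:
servo_tool(commands="0 0 0.3 -0.1 0 0 255;0 0.6 0 0 0 0 255;0 0.4 0 0 0 0 255;0 0 0 0 0 0 255;0 0 0 0 0 0 255")

```text
clock: 6.08
ee_pos: [0.4909, -0.0095, 0.1174]
tcp_rot: [-1.265, -1.154, 1.13]
force: [0.7, -1.0, -0.7]
grip_width: 0.0001
```

Emit:
servo_tool(commands="0 0.1 0 0 0 0 255;0 0.1 0 0 0 0 255")

```text
clock: 6.25
ee_pos: [0.4934, -0.0097, 0.1105]
tcp_rot: [-1.268, -1.157, 1.128]
force: [0.2, 0.1, -0.3]
grip_width: -0.0005
```

```bash
python3 -c "
from h import *
tgt(-.18,.005,.105)"
```

```text
t 6.25 shaker -0.1683 0.0057 z 0.1105 F [ 0.2  0.1 -0.3] go [-0.02  0.13  0.29] [ 0.28 -0.    0.03]
```

Emit:
servo_tool(commands="0 0.1 0 0.2 0 0 255;0 0.1 0 0 0 0 255;0 0.05 0 0 0 0 255")

```text
clock: 6.5
ee_pos: [0.495, -0.0096, 0.1004]
tcp_rot: [-1.255, -1.146, 1.134]
force: [-0.2, -0.6, -0.8]
grip_width: 0.0001
```

Emit:
servo_tool(commands="0 0.08 0 0 0 0 255;0 0.08 0 0 0 0 255")

```text
clock: 6.67
ee_pos: [0.4954, -0.0097, 0.0935]
tcp_rot: [-1.256, -1.146, 1.134]
force: [0.7, -0.8, 0.4]
grip_width: -0.0001
```

Emit:
servo_tool(commands="0 0.08 0 0 0 0 255;0 0.05 0 0 0 0 255")

```text
clock: 6.83
ee_pos: [0.4953, -0.0097, 0.0875]
tcp_rot: [-1.256, -1.146, 1.134]
force: [0.0, 0.2, -0.2]
grip_width: 0.0001
```

Emit:
servo_tool(commands="0 0.08 0 0 0 0 255;0 0.05 0 0 0 0 255")

```text
clock: 7.0
ee_pos: [0.4952, -0.0097, 0.0817]
tcp_rot: [-1.256, -1.146, 1.134]
force: [-0.1, -0.1, -0.7]
grip_width: -0.0
```

```bash
python3 -c "
from h import *
tgt(-.03,.03,.26)"
```

```text
t 7.0 shaker -0.1665 0.0059 z 0.0817 F [-0.1 -0.1 -0.7] go [ 0.61 -4.43 -3.44] [ 0.09 -0.    0.04]
```

Emit:
servo_tool(commands="0 0.08 0 0 0 0 255;0 0.03 0 0 0 0 255")

```text
clock: 7.17
ee_pos: [0.4951, -0.0096, 0.0767]
tcp_rot: [-1.255, -1.146, 1.135]
force: [0.8, -0.0, 0.5]
grip_width: -0.0001
```

Emit:
servo_tool(commands="0 0.08 0 0 0 0 255;0 0.03 0 0 0 0 255")

```text
clock: 7.33
ee_pos: [0.4951, -0.0096, 0.0718]
tcp_rot: [-1.255, -1.146, 1.135]
force: [0.3, 0.6, 0.0]
grip_width: 0.0001
```

```bash
python3 - <<'E'
from h import *
s=state();M=R.from_rotvec(s['tcp_rot'])
a=capture('wrist')[190:,:,::-1];b=capture('side')[:,:,::-1]
print('wrist',[proj('wrist',s['ee_pos']+M.apply([0,y,0]))[0].round() for y in(-.02,0,.02)])
print('side',[proj('side',s['ee_pos']+M.apply([0,y,0]))[0].round() for y in(-.02,0,.02)])
c=b[170:340,230:430];cv2.imwrite('pics/w6.png',np.vstack([a[:,:],cv2.resize(c,(434,369),interpolation=cv2.INTER_CUBIC,).repeat(1,0) if 0 else cv2.copyMakeBorder(cv2.resize(c,(430,366),interpolation=cv2.INTER_CUBIC),0,0,0,130,cv2.BORDER_CONSTANT)]))
E
```

```text
wrist [array([279., 296.]), array([279., 274.]), array([279., 257.])]
side [array([314., 264.]), array([314., 269.]), array([314., 274.])]
```

View pics/w6.png

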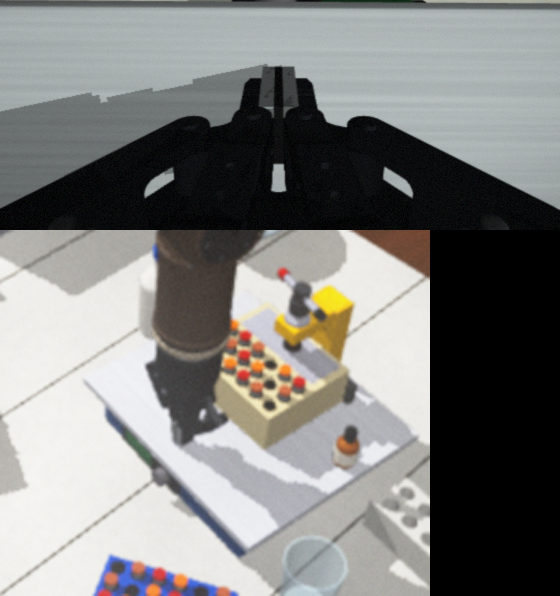

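In the wrist view the fingertip at (278,257) nearly meets its own shadow, so contact with the platform is close. One more step.

Emit:
servo_tool(commands="0 0.08 0 0 0 0 255;0 0.04 0 0 0 0 255")

```text
clock: 7.6
ee_pos: [0.4957, -0.0097, 0.0694]
tcp_rot: [-1.255, -1.147, 1.133]
force: [-17.3, 0.7, 55.5]
grip_width: 0.0001
```

Emit:
servo_tool(commands="0 0.08 0 0 0 0 255;0 0.04 0 0 0 0 255")

```text
clock: 7.77
ee_pos: [0.4957, -0.0097, 0.0696]
tcp_rot: [-1.253, -1.149, 1.128]
force: [-5.1, -0.5, 10.8]
grip_width: -0.0002
```

Contact came at a reported TCP z of about 0.070, so the real fingertip sits 5 mm above the reported TCP (z_tip = z + 0.005). For the handle I'll hold TCP z near 0.200, which puts the tip at 0.205. That is below the bar at every turn and above the boss.

Emit:
servo_tool(commands="0 -0.9 0 0 0 0 255;0 -0.9 0 0 0 0 255;0 -0.9 0 0 0 0 255;0 -0.9 0 0 0 0 255;0 -0.9 0 0 0 0 255;0.2 0 -0.8 0 0 0 255;0.2 0 -0.8 0 0 0 255;0.2 0 -0.8 0 0 0 255;0.2 0 -0.8 0 0 0 255;0 0 0 0 0 0 255")

```text
clock: 8.6
ee_pos: [0.6278, 0.0088, 0.2641]
tcp_rot: [-1.254, -1.156, 1.121]
force: [-1.6, 0.5, -0.2]
grip_width: -0.0001
```

```bash
python3 -c "
from h import *
tgt(-.030,.036,.20)"
```

```text
t 8.6 shaker -0.0362 0.0368 z 0.2641 F [-1.6  0.5 -0.2] go [-0.04  1.6  -0.13] [ 0.19 -0.02  0.19]
```

Emit:
servo_tool(commands="0 0.6 0 0.15 0 0.15 255;0 0.6 0 0 0 0 255;0 0.4 0 0 0 0 255;0 0 0 0 0 0 255")

```text
clock: 8.93
ee_pos: [0.632, 0.0097, 0.1973]
tcp_rot: [-1.256, -1.144, 1.135]
force: [-0.9, 0.6, -0.0]
grip_width: 0.0
```

```bash
cat > orbit.py <<'E'
from h import *
import sys
# rows of a clockwise circle round the screw (radius r, step dth), from the present pose
n,dth,r=int(sys.argv[1]),float(sys.argv[2]),.037
s=state();c,d=np.cos(YAW),np.sin(YAW);Rz=np.array([[c,-d],[d,c]])
p=(np.array(s["ee_pos"][:2])-S)@Rz;th=np.arctan2(p[1],p[0]);Minv=R.from_rotvec(s["tcp_rot"]).inv()
tgt(p[0],p[1],.2)
print("r",np.hypot(*p).round(4),"theta",th.round(3))
for i in range(n):
    th-=dth;q=r*np.array([np.cos(th),np.sin(th)])
    w=np.r_[Rz@(q-p),(.2-s["ee_pos"][2])/n];print(*(Minv.apply(w)/.04).round(2),end="; ");p=q
print()
E
python3 orbit.py 10 .25
```

```text
t 8.9333 shaker -0.0321 0.038 z 0.1973 F [-0.9  0.6 -0. ] go [ 0.   -0.07 -0.  ] [ 0.07 -0.01  0.02]
r 0.0497 theta 2.272
-0.12 -0.0 -0.4; 0.07 -0.01 -0.22; 0.02 -0.01 -0.23; -0.04 -0.01 -0.23; -0.09 -0.01 -0.21; -0.14 -0.01 -0.18; -0.18 -0.01 -0.14; -0.21 -0.01 -0.09; -0.23 -0.01 -0.03; -0.23 -0.01 0.02;
```

Emit:
servo_tool(commands="-0.12 0 -0.4 0 0 0 255;0.07 0 -0.22 0 0 0 255;0.02 0 -0.23 0 0 0 255;-0.04 0 -0.23 0 0 0 255;-0.09 0 -0.21 0 0 0 255;-0.14 0 -0.18 0 0 0 255")

```text
clock: 9.43
ee_pos: [0.687, -0.0044, 0.1981]
tcp_rot: [-1.244, -1.14, 1.14]
force: [-3.4, 2.7, -0.1]
grip_width: -0.0001
```

```bash
python3 orbit.py 10 .25; python3 - <<'E'
from h import *
b=capture('top')[125:245,245:435,::-1];c=capture('side')[150:290,280:430,::-1]
cv2.imwrite('pics/w7.png',np.vstack([cv2.resize(b,(475,300),interpolation=cv2.INTER_CUBIC),cv2.copyMakeBorder(cv2.resize(c,(321,300),interpolation=cv2.INTER_CUBIC),0,0,0,154,cv2.BORDER_CONSTANT)]))
E
```

```text
t 9.4333 shaker 0.0239 0.0292 z 0.1981 F [-3.4  2.7 -0.1] go [ 0.   -0.05  0.  ] [-0.06  0.02  0.06]
r 0.0378 theta 0.884
-0.18 -0.01 -0.15; -0.2 -0.01 -0.11; -0.22 -0.01 -0.06; -0.23 -0.01 -0.0; -0.22 -0.01 0.06; -0.2 -0.01 0.11; -0.17 -0.0 0.16; -0.13 -0.0 0.19; -0.07 -0.0 0.22; -0.02 -0.0 0.23;
```

View pics/w7.png

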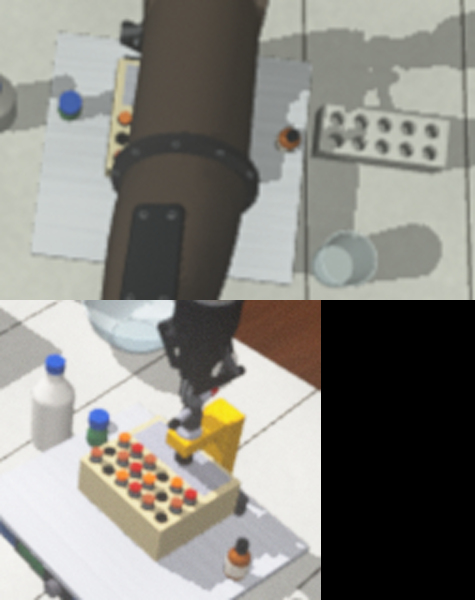

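The tangential force (-3.4, 2.7) N directly opposes the motion, and the red end is against the fingers in the side view at (213,390). The bar is turning, so I'll continue the orbit.

Emit:
servo_tool(commands="-0.18 -0.01 -0.15 0 0 0 255;-0.2 -0.01 -0.11 0 0 0 255;-0.22 -0.01 -0.06 0 0 0 255;-0.23 -0.01 0 0 0 0 255;-0.22 -0.01 0.06 0 0 0 255;-0.2 -0.01 0.11 0 0 0 255;-0.17 0 0.16 0 0 0 255;-0.13 0 0.19 0 0 0 255;-0.07 0 0.22 0 0 0 255")

```text
clock: 10.28
ee_pos: [0.6656, -0.0598, 0.2008]
tcp_rot: [-1.234, -1.157, 1.132]
force: [4.4, 0.2, -0.6]
grip_width: -0.0002
```

```bash
python3 orbit.py 10 .25
```

```text
t 10.2833 shaker 0.0079 -0.028 z 0.2008 F [ 4.4  0.2 -0.6] go [-0.    0.02 -0.  ] [-0.    0.13  0.25]
r 0.0291 theta -1.297
-0.22 -0.0 0.18; 0.03 0.0 0.23; 0.08 0.0 0.22; 0.13 0.0 0.19; 0.17 0.01 0.15; 0.21 0.01 0.1; 0.23 0.01 0.05; 0.23 0.01 -0.01; 0.22 0.01 -0.07; 0.2 0.01 -0.12;
```

Emit:
servo_tool(commands="-0.22 0 0.18 0 0.1 0.2 255;0.02 0 0.23 0 0 0 255;0.07 0 0.23 0 0 0 255;0.11 0 0.21 0 0 0 255;0.15 0.01 0.17 0 0 0 255;0.19 0.01 0.12 0 0 0 255;0.22 0.01 0.07 0 0 0 255")

```text
clock: 10.87
ee_pos: [0.6167, -0.0477, 0.2036]
tcp_rot: [-1.274, -1.134, 1.131]
force: [0.7, -3.0, 0.3]
grip_width: -0.0004
```

```bash
sed -i 's/,.037$/,.038/' orbit.py; python3 orbit.py 9 .26
```

```text
t 10.8667 shaker -0.042 -0.0206 z 0.2036 F [ 0.7 -3.   0.3] go [0.   0.09 0.  ] [ 0.16 -0.16 -0.12]
r 0.0467 theta -2.686
0.33 0.01 -0.11; 0.25 0.01 0.02; 0.24 0.01 -0.04; 0.22 0.01 -0.11; 0.19 0.01 -0.16; 0.14 0.01 -0.2; 0.08 0.01 -0.23; 0.02 0.01 -0.25; -0.04 0.01 -0.24;
```

Emit:
servo_tool(commands="0.33 0.04 -0.11 0.1 -0.1 -0.1 255;0.25 0.02 0.02 0 0 0 255;0.24 0.01 -0.04 0 0 0 255;0.22 0.01 -0.11 0 0 0 255;0.19 0.01 -0.16 0 0 0 255;0.14 0.01 -0.2 0 0 0 255")

```text
clock: 11.37
ee_pos: [0.6457, 0.0123, 0.198]
tcp_rot: [-1.252, -1.137, 1.14]
force: [-2.7, -0.3, 0.4]
grip_width: -0.0002
```

```bash
python3 orbit.py 9 .26
```

```text
t 11.3667 shaker -0.0187 0.042 z 0.198 F [-2.7 -0.3  0.4] go [-0.   -0.05  0.  ] [-0.02 -0.01 -0.01]
r 0.046 theta 1.991
-0.11 -0.01 -0.32; 0.01 -0.01 -0.25; -0.06 -0.01 -0.24; -0.12 -0.01 -0.22; -0.17 -0.01 -0.18; -0.21 -0.01 -0.13; -0.24 -0.01 -0.07; -0.25 -0.01 -0.01; -0.24 -0.01 0.05;
```

Emit:
servo_tool(commands="-0.11 -0.01 -0.32 0 0 0 255;0.01 -0.01 -0.25 0 0 0 255;-0.06 -0.01 -0.24 0 0 0 255;-0.12 -0.01 -0.22 0 0 0 255;-0.17 -0.01 -0.18 0 0 0 255;-0.21 -0.01 -0.13 0 0 0 255")

```text
clock: 11.87
ee_pos: [0.6933, -0.0109, 0.1948]
tcp_rot: [-1.228, -1.125, 1.157]
force: [-22.9, -0.1, 17.6]
grip_width: 0.0001
```

```bash
python3 orbit.py 9 .26
```

```text
t 11.8667 shaker 0.0309 0.0233 z 0.1948 F [-22.9  -0.1  17.6] go [-0.   -0.13  0.  ] [-0.35  0.09 -0.  ]
r 0.0387 theta 0.647
-0.22 -0.02 -0.11; -0.24 -0.02 -0.06; -0.25 -0.01 0.0; -0.24 -0.01 0.07; -0.21 -0.01 0.12; -0.17 -0.01 0.18; -0.12 -0.01 0.21; -0.06 -0.01 0.24; -0.0 -0.01 0.25;
```

Emit:
servo_tool(commands="0 0 0 0 0 0 255")

```text
clock: 11.95
ee_pos: [0.6922, -0.0128, 0.1945]
tcp_rot: [-1.226, -1.12, 1.158]
force: [-4.9, -1.8, 2.6]
grip_width: -0.0004
```

```bash
python3 orbit.py 6 .26; python3 - <<'E'
from h import *
s=state();print(np.round(s['moment'],2),np.round(s['q'],2))
c=capture('side')[150:290,280:430,::-1];a=capture('wrist')[:,:,::-1]
cv2.imwrite('pics/w8.png',np.hstack([cv2.resize(c,(450,420),interpolation=cv2.INTER_CUBIC),a[:,105:455]]))
E
```

```text
t 11.95 shaker 0.0299 0.0213 z 0.1945 F [-4.9 -1.8  2.6] go [-0.   -0.14  0.  ] [-0.4   0.06 -0.02]
r 0.0368 theta 0.619
-0.2 -0.03 -0.14; -0.24 -0.02 -0.05; -0.25 -0.02 0.01; -0.24 -0.02 0.07; -0.21 -0.02 0.13; -0.17 -0.02 0.18; 
[-0.25  1.15  0.  ] [-0.32  0.61  0.44  1.42 -0.27  1.2   1.64]
```

View pics/w8.png

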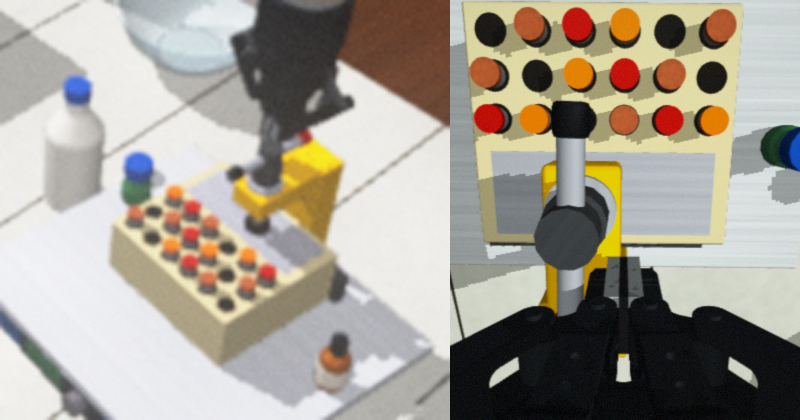

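The wrist view shows the block square, with the fence line level at row 243. The black end points to -x and the red half lies under the fingers, so the handle is at about 9.4 rad. The force spike has relaxed to 5 N, probably the finger catching the tip collar. I'll continue with smaller steps.

Emit:
servo_tool(commands="-0.1 -0.06 0 -0.2 0 0 255;-0.2 -0.06 -0.02 -0.1 0 0 255;-0.2 -0.02 0.02 0 0 0 255;-0.2 -0.02 0.06 0 0 0 255")

```text
clock: 12.38
ee_pos: [0.692, -0.0314, 0.1991]
tcp_rot: [-1.239, -1.154, 1.147]
force: [1.8, 3.2, -1.4]
grip_width: 0.0001
```

```bash
python3 orbit.py 7 .22
```

```text
t 12.3833 shaker 0.0315 0.0028 z 0.1991 F [ 1.8  3.2 -1.4] go [ 0.   -0.02  0.  ] [-0.02  0.2   0.08]
r 0.0316 theta 0.089
-0.2 -0.0 -0.15; -0.2 -0.0 0.05; -0.19 -0.0 0.1; -0.16 -0.0 0.13; -0.13 -0.0 0.17; -0.09 -0.0 0.19; -0.04 -0.0 0.2;
```

Emit:
servo_tool(commands="-0.2 0 -0.15 0 0.15 0 255;-0.2 0 0.04 0 0 0 255;-0.2 0 0.09 0 0 0 255;-0.17 0 0.12 0 0 0 255;-0.14 0 0.16 0 0 0 255;-0.1 0 0.19 0 0 0 255")

```text
clock: 12.88
ee_pos: [0.6707, -0.0772, 0.2002]
tcp_rot: [-1.251, -1.145, 1.134]
force: [1.8, 0.3, 0.7]
grip_width: -0.0002
```

```bash
python3 orbit.py 7 .22
```

```text
t 12.8833 shaker 0.0146 -0.0448 z 0.2002 F [1.8 0.3 0.7] go [-0.  0.  0.] [0.05 0.   0.06]
r 0.0471 theta -1.256
0.17 0.0 0.27; 0.0 -0.0 0.21; 0.05 0.0 0.2; 0.09 0.0 0.19; 0.13 0.0 0.16; 0.16 0.0 0.13; 0.19 0.0 0.09;
```

Emit:
servo_tool(commands="0.17 0 0.27 0 0 0 255;0 0 0.21 0 0 0 255;0.05 0 0.2 0 0 0 255;0.09 0 0.19 0 0 0 255;0.13 0 0.16 0 0 0 255")

```text
clock: 13.3
ee_pos: [0.6262, -0.0654, 0.2017]
tcp_rot: [-1.264, -1.136, 1.13]
force: [1.8, -2.5, 0.3]
grip_width: -0.0
```

```bash
python3 orbit.py 6 .15
```

```text
t 13.3 shaker -0.0308 -0.0373 z 0.2017 F [ 1.8 -2.5  0.3] go [0.   0.04 0.  ] [ 0.09 -0.13 -0.03]
r 0.0484 theta -2.261
0.3 0.01 -0.06; 0.11 0.01 0.09; 0.12 0.01 0.07; 0.13 0.01 0.05; 0.14 0.01 0.03; 0.14 0.01 0.01;
```

Emit:
servo_tool(commands="0.2 0.03 0 0 0 0 255;0.15 0 0 0 0 0 255;0.12 0 0 0 0 0 255")

```text
clock: 13.55
ee_pos: [0.6234, -0.0474, 0.2003]
tcp_rot: [-1.262, -1.13, 1.133]
force: [-2.5, -1.7, 0.8]
grip_width: 0.0001
```

```bash
python3 orbit.py 3 .1
```

```text
t 13.55 shaker -0.0353 -0.0196 z 0.2003 F [-2.5 -1.7  0.8] go [0.   0.01 0.  ] [ 0.03 -0.16 -0.05]
r 0.0404 theta -2.636
0.11 0.0 -0.01; 0.09 0.0 0.03; 0.09 0.0 0.03;
```

Emit:
servo_tool(commands="0.1 0 0 0 0 0 255;0.1 0 0 0 0 0 255")

```text
clock: 13.72
ee_pos: [0.6234, -0.043, 0.2002]
tcp_rot: [-1.267, -1.124, 1.136]
force: [-3.8, -22.3, 2.3]
grip_width: 0.0003
```

Emit:
servo_tool(commands="0.1 0 0 0 0 0 255")

```text
clock: 13.8
ee_pos: [0.6234, -0.0436, 0.2003]
tcp_rot: [-1.273, -1.118, 1.138]
force: [-3.1, -13.3, 1.6]
grip_width: -0.0002
```

```bash
python3 orbit.py 1 .1
```

```text
t 13.8 shaker -0.0357 -0.0158 z 0.2003 F [ -3.1 -13.3   1.6] go [0.   0.01 0.  ] [ 0.01 -0.22 -0.21]
r 0.039 theta -2.725
0.1 0.01 0.01;
```

Hard stop: 22 N (about 0.7 N m) with the bar at -x, as expected at 12.57. I'll back off to the side, lift and retreat.

Emit:
servo_tool(commands="0.08 0 0 0 0 0 255;-0.4 0 0 0 0 0 255;-0.4 0 0 0 0 0 255;0 -0.8 0 0 0 0 255;0 -0.8 0 0 0 0 255;0 -0.6 0.6 0 0 0 255;0 0 0.9 0 0 0 255;0 0 0.9 0 0 0 255;0 0 0.8 0 0 0 255;0 0 0 0 0 0 255")

```text
clock: 14.63
ee_pos: [0.4929, -0.0527, 0.2899]
tcp_rot: [-1.272, -1.12, 1.144]
force: [-0.3, -1.0, -0.6]
grip_width: -0.0002
```

Emit:
servo_tool(commands="0.8 0 0.5 0 0 0 255;0.8 0 0.5 0 0 0 255;0.8 0 0.5 0 0 0 255;0.8 0 0.5 0 0 0 255;0.9 0 0.3 0 0 0 255;0.9 0 0 0 0 0 255;0.9 0 0 0 0 0 255;0 0 0 0 0 0 255;0 0 0 0 0 0 255")

```text
clock: 15.38
ee_pos: [0.423, 0.2114, 0.2888]
tcp_rot: [-1.267, -1.136, 1.137]
force: [0.6, -1.7, 0.5]
grip_width: 0.0003
```

```bash
python3 - <<'E'
from h import *
s=state();print(s['clock'],np.round(s['force'],1),np.round(s['ee_pos'],3),np.round(s['qvel'],3))
b=capture('top')[125:245,245:435,::-1];c=capture('side')[150:290,280:430,::-1]
cv2.imwrite('pics/w9.png',np.vstack([cv2.resize(b,(570,360),interpolation=cv2.INTER_CUBIC),cv2.copyMakeBorder(cv2.resize(c,(257,240),interpolation=cv2.INTER_CUBIC),0,0,0,313,cv2.BORDER_CONSTANT)]))
E
```

```text
15.3833 [ 0.6 -1.7  0.5] [0.423 0.211 0.289] [-0.07   0.04  -0.042 -0.041 -0.035 -0.014 -0.027]
```

View pics/w9.png

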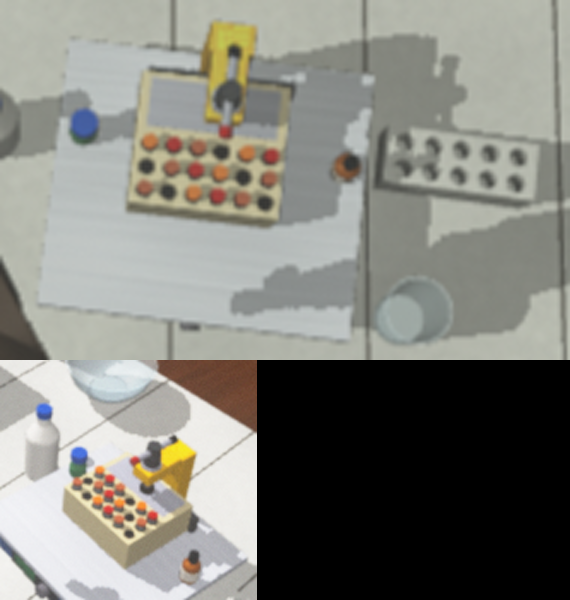

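The final view shows the block flush and square at the fence, its rear edge running from (143,70) to (292,88). The red tip at (225,131) points to -x, the hub is at (229,92) and the black tip at (234,50). The bottles and jar are standing in place.

```bash
python3 - <<'E'
from h import *
c,d=np.cos(YAW),np.sin(YAW);Rz=np.array([[c,-d],[d,c]])
L=lambda p:((p[:,:2]-S)@Rz).round(4)
f=lambda a:np.array(a)/3+[245,125]-.4
b=L(ray('top',f([(143,71),(292,89),(278,215),(130,201)]),.135));v=b[0]+b[3]-b[1]-b[2];print('block',b.tolist(),b.mean(0),'yaw',np.arctan2(-v[0],v[1]))
h=L(ray('top',f([(225,131),(229,92),(234,51)]),.218));v=h[0]-h[2];print('handle',h.tolist(),'angle mod 2pi',(np.pi-np.arctan2(v[1],v[0])+np.pi)%(2*np.pi)-np.pi)
print('dropper',L(ray('top',f([(347,164)]),.125)),'antigen',L(ray('top',f([(84,123)]),.125)))
print(np.round(state()['force'],1));job_done()
E
```

```text
block [[0.0329, 0.081], [0.0318, -0.0685], [-0.0965, -0.0664], [-0.0992, 0.0799]] [-0.03275  0.0065 ] yaw 0.00540900742408222
handle [[-0.0379, 0.0011], [-0.0002, 0.001], [0.0398, 0.0002]] angle mod 2pi 0.01158249360865593
dropper [[-0.0355 -0.1314]] antigen [[-0.0242  0.1336]]
[-0.9  0.5  0.2]
the job is handed in; nothing more can be done
```

The block is against the stop fence with the clamp screwed down on it, and I handed the job in at about 15.4 s of the 72 s allowed. The hand-in gave no verdict, so these are my own last checks:

| Check | Result |
|---|---|
| Block position | Centre at (-0.033, 0.0065) m in the shaker frame; target x is -0.0325 m |
| Squareness | Turned about 0.005 rad; rear top edge at x ≈ 0.032–0.033 m, with the fence at 0.035 m (inside camera accuracy) |
| Handle | Red end points to -x, within about 0.01 rad of the tight position. It ran into the hard stop at about 22 N |
| Dropper and antigen jar | Moved no more than about 1 mm |
| Beaker, empty rack, wash bottle | Still standing as before in the last view; not measured |
| Tray | Outside the last cropped view; nothing came near it |
| Robot | Clear of everything, with tool force near zero |

I inferred the foot's force on the block from the handle being at its stop; I couldn't measure it directly.

**What went wrong or disagreed:**
- **First push:** with the gripper open, the fingers rode over the block's front edge without moving it. I lifted off and pushed again with the fingers half closed and lower.
- **Fingertip length:** touching the platform put the closed tips about 5 mm behind the reported TCP, not 25 mm ahead as the spec says. That test briefly read about 55 N on the fingertips. I set the handle height from this measurement.
- **Handle turning:** there was one short force spike of about 29 N, probably the finger catching the bar's tip. It relaxed on its own.
- **One bad reading:** a wrist-camera measurement of the block's front edge was about 18 mm off because the arm was still moving, so I discarded it.

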